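# Line up the pack sizes on the inspection ledge

## Robot

A 6-joint arm with a two-finger parallel gripper is mounted at the origin on the work surface. World frame = base frame: x ahead of the robot, y to its left, z up, the work surface at z = 0. Lengths are in mm, angles in degrees, forces in N, time in s.
With the tool pointing down it reaches from about 350 to 850 mm from the base axis. Payload 8.1 kg.
Tool frame: the origin (TCP) lies at the very end of the fingers, on their centre line; the grasp point (between the pads) lies 19 mm behind it; z points along the fingers, y is the direction in which the jaws open and shut (so a half turn about z gives the same grasp; the last joint's range is limited). The gripper opens to 85 mm and grips with 20 to 120 N. Pads are 22 mm wide; open, the fingers measure 114 mm over their backs; the gripper's body (76 mm by 85 mm) begins 54 mm behind the grasp point. The pads swing forward as they close: fully open they stand 13 mm farther back than shut.
Start: joints at [-79.721, 7.471, 85.268, -0, 87.261, -4.893], TCP at [157.05, -579.086, 231.292] pointing down, gripper open.
Joint ranges: [-169.43, 169.43], [-51.17, 129.36], [1.28, 143.12], [-76.62, 256.62], [0, 156.53], [-152.29, 152.29]. Speed limits (degrees/s): [136.94, 136.94, 159.86, 180, 180, 180].

## Interface

Orientations are given as [roll, pitch, yaw] about the fixed x, y, z axes, in that order (R = Rz(yaw) Ry(pitch) Rx(roll)).
In Python, from bench import r, eyes gives the robot as it stands. The module is installed in compiled form; this text tells all that it offers.
- The arm moves only by the tool play_rows, never from a script. Its argument "deltas" is a list of rows, each a list of 3 entries, a list of its own where there are three numbers: the shift along the tool's x, y, z in m, then the turn, a rotation vector about the tool's x, y, z in rad, then the closure, from 0 (fully open) to 1 (shut). A call has 1 to 8 rows; each row shifts and turns the pose as measured when the row begins, along the tool's axes as they then stand; what a row does not reach is not made up. A row lasts 1/8 s, in which the tool goes at most 62.5 mm and 10.7 degrees, less where a joint would pass 70% of its speed; a pose out of reach is approached as far as the arm can. A call with a gripper value outside its range is refused whole. The fingers move at their own pace and stop on an object; "force" is the grip in N (left out, the last holds). Time passes only in rows, so rows that do not move let the fingers close. It gives the time, the measured TCP pose, the force and the opening at its end, in the units of the state.
- r.sense(): the state, without advancing time (a new reading comes with each control period).
- eyes.snapshot(name): name is "scene" or "top" or "wrist"; returns the picture (384x512x3 uint8, red, green, blue); there is no depth.
- eyes.get_calibration(name): a dict with "mtx" (3x3 intrinsics, pixels), "R" (3x3) and "t" (3): a world point X has camera coordinates R X + t; the wrist camera has in their place "T_tool_cam" (4x4, takes a point from camera to tool coordinates, whose origin is the TCP and whose axes are the flange's). Camera axes: x right, y down, z forward; pixel columns grow to the right and rows downward; lengths in mm; the calibration is good to about 2 mm. The wrist camera is an equidistant fisheye: a pixel r from the principal point sees the ray r / f radians off the axis. A picture is of the moment at which its call begins: read the wrist's pose just before it. get_calibration takes no time and is no camera call.
- r.hand_in(): hands the job in, once; it reports no verdict.
The state is a dict: "time": time; "joint_pos": joint angles; "qd": joint speeds; "joint_efforts": joint torques, N m; "tool_pos": TCP position; "tcp_rot": TCP orientation; "ft_force": force on the tool from outside, world axes, zero at the start; "wrist_torque": the same for the moment, N m; "finger_gap": finger opening in mm.
Only numpy, scipy, OpenCV 4.12 (cv2) and the standard library are available. Lean on these libraries where they do the work, as an engineer would, in place of code of your own. Each camera call takes 0.05 s, during which the arm holds its last target. There are 200 camera calls.

## Task

Line up the four capped brown jars on the inspection ledge in order of size: one standing upright in the middle of each white pad, the smallest next to the upright steel stop plate and the rest growing to the largest at the far end. Do not knock any of them over, and leave the loose empty jar without a cap, standing among them, where it is.

Things in the scene. Friction and masses are not known exactly. Their poses are not given: they have to be found in the camera images.
- jar_1: smallest of the four capped jars: closed upright cylinder of brown plastic, flat slightly darker brown cap, cream label band with a red stripe; diameter 44 mm from foot to cap, height 60 mm with its cap, about 80 g; origin at the centre of its underside, z up along its axis; stands on the work surface at the start
- jar_2: second smallest of the four capped jars: closed upright cylinder of brown plastic, flat slightly darker brown cap, cream label band with a red stripe; diameter 50 mm from foot to cap, height 80 mm with its cap, about 130 g; origin at the centre of its underside, z up along its axis; stands on the work surface at the start
- jar_3: second largest of the four capped jars: closed upright cylinder of brown plastic, flat slightly darker brown cap, cream label band with a red stripe; diameter 56 mm from foot to cap, height 100 mm with its cap, about 200 g; origin at the centre of its underside, z up along its axis; stands on the work surface at the start
- jar_4: largest of the four capped jars: closed upright cylinder of brown plastic, flat slightly darker brown cap, cream label band with a red stripe; diameter 62 mm from foot to cap, height 120 mm with its cap, about 300 g; origin at the centre of its underside, z up along its axis; stands on the work surface at the start
- pad_1: first pad of the row, counted from the robot's left (+y): fixed round white nylon pad, 72 mm across, with a thin grey ring on it, about 98 mm from the next; origin at the centre of its top face, which is 16 mm above the work surface. The four pads stand 2 mm proud of an aluminium ledge (84 mm wide, 500 mm long, 14 mm high) that runs roughly along y and may be turned a little
- pad_2: second pad of the row, counted from the robot's left (+y): fixed round white nylon pad, 72 mm across, with a thin grey ring on it, about 98 mm from the next; origin at the centre of its top face, which is 16 mm above the work surface. The four pads stand 2 mm proud of an aluminium ledge (84 mm wide, 500 mm long, 14 mm high) that runs roughly along y and may be turned a little
- pad_3: third pad of the row, counted from the robot's left (+y): fixed round white nylon pad, 72 mm across, with a thin grey ring on it, about 98 mm from the next; origin at the centre of its top face, which is 16 mm above the work surface. The four pads stand 2 mm proud of an aluminium ledge (84 mm wide, 500 mm long, 14 mm high) that runs roughly along y and may be turned a little
- pad_4: fourth pad of the row, counted from the robot's left (+y): fixed round white nylon pad, 72 mm across, with a thin grey ring on it, about 98 mm from the next; origin at the centre of its top face, which is 16 mm above the work surface. The four pads stand 2 mm proud of an aluminium ledge (84 mm wide, 500 mm long, 14 mm high) that runs roughly along y and may be turned a little
- stop: stop plate: fixed upright bare steel plate, 70 mm high, 70 mm wide and 5 mm thick, across one end of the ledge, 85 mm beyond the middle of the nearest end pad; at the robot's left end (by pad_1) or at its right end (by pad_4), differing from start to start; the other end has only a low black rubber bumper. Origin at the middle of its foot, on the ledge's top, z up
- open_jar: empty brown jar without a cap, 46 mm across, 52 mm high, loose, about 40 g, standing among the capped jars; origin at the centre of its underside. To be left alone
Things that resemble listed ones, but are neither listed nor needed, are in the scene too. What is shaped like the jar_1 but orange is not meant.

How it is judged:
By the outcome, as a careful person would: the job done as asked, in the order asked, and still so for the second after the job is handed in, with the robot touching nothing.
It also fails if it takes over 112 s, if anything falls off the work surface, if the arm or the gripper's body presses on something with over 40 N, if the wrist force passes 120 N, or if a joint passes its speed limit or range.

## Working session

There is one attempt and no reset: what is moved stays moved. The work goes in short steps, Python scripts to look and compute and a tool call to move; the robot and the scene stay as the last step left them, time stands still between calls to the robot, and variables do not carry over. Pictures are saved under pics/ and viewed, about 12 in all and at most 16, crops included, and the job is handed in when it is done.

Besides the shell and the picture viewer there is one more tool, called after "Call:" as name(argument=value, ...) on one line, values as JSON. play_rows: Moves the arm, as the interface text tells. Its arguments: {"type":"object","properties":{"deltas":{"type":"array"},"force":{"type":"number"}},"required":["deltas"]}

```bash
mkdir -p pics; python3 - <<'E'
from bench import r,eyes
import cv2,numpy as np
for n in("scene","top"):
    cv2.imwrite(f"pics/{n}0.png",eyes.snapshot(n)[:,:,::-1]); c=eyes.get_calibration(n);print(n,c)
print(eyes.get_calibration("wrist"));print(r.sense())
a=np.hstack([cv2.imread("pics/top0.png"),])
cv2.imwrite("pics/top0b.png",cv2.resize(a,(800,600),interpolation=cv2.INTER_CUBIC))
E
```

```text
scene {'mtx': array([[400.46406208,   0.        , 258.20685446],
       [  0.        , 400.46406208, 194.37304333],
       [  0.        ,   0.        ,   1.        ]]), 'R': array([[ 0.5273429 ,  0.84949296, -0.01646768],
       [ 0.58719066, -0.37838397, -0.7155646 ],
       [-0.6140982 ,  0.36767824, -0.69835243]]), 't': array([-327.47135743, -282.53490668, 1275.07071391])}
top {'mtx': array([[482.13262005,   0.        , 242.90747254],
       [  0.        , 482.13262005, 194.45633421],
       [  0.        ,   0.        ,   1.        ]]), 'R': array([[ 0.01581267, -0.99967457, -0.02001781],
       [-0.99517081, -0.01379539, -0.09718409],
       [ 0.09687631,  0.02145788, -0.99506509]]), 't': array([  37.35584895,  563.23103696, 1260.73645441])}
{'mtx': array([[297.31863964,   0.        , 252.08310359],
       [  0.        , 297.31863964, 187.70218519],
       [  0.        ,   0.        ,   1.        ]]), 'T_tool_cam': array([[ 2.08126202e-04, -9.64102518e-01, -2.65530207e-01,
         6.72701920e+01],
       [ 9.99999719e-01,  3.92056371e-04, -6.39687639e-04,
        -7.36104621e-01],
       [ 7.20827273e-04, -2.65529999e-01,  9.64102329e-01,
        -1.43488421e+02],
       [ 0.00000000e+00,  0.00000000e+00,  0.00000000e+00,
         1.00000000e+00]])}
{'time': 0.1, 'joint_pos': array([-7.97212305e+01,  7.51093935e+00,  8.53222693e+01, -5.09471859e-04,
        8.72597894e+01, -4.89301337e+00]), 'qd': array([ 0.02942041, -0.03246022, -0.1774722 , -0.03200514, -0.06567153,
        0.08591832]), 'joint_efforts': array([ 1.52721506e-03, -5.70949638e+01, -5.01942122e+01, -6.11122459e-05,
        8.15805135e-03,  9.14113905e-07]), 'tool_pos': array([ 156.96192882, -578.61181579,  230.35504411]), 'tcp_rot': array([-1.79907297e+02, -7.42531046e-03,  1.51718016e+01]), 'ft_force': array([ 0.35375703, -0.42993003,  0.10153557]), 'wrist_torque': array([0.00518273, 0.04391729, 0.03796084]), 'finger_gap': 85.52399317979672}
```

View pics/top0b.png

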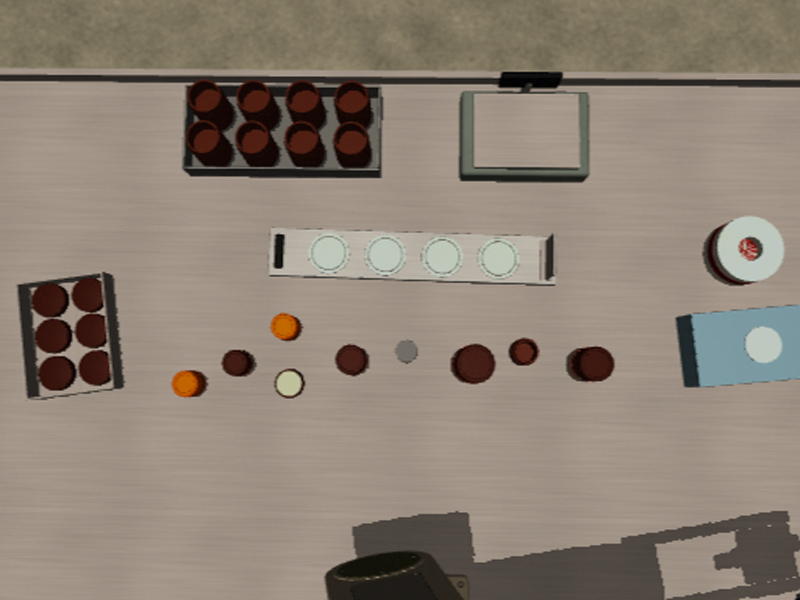

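View pics/scene0.png

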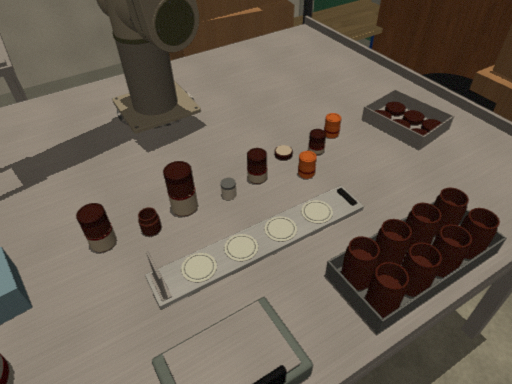

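```bash
cat > h.py <<'E'
import cv2,numpy as np
from bench import r,eyes
from scipy.spatial.transform import Rotation as Ro
def cast(name,uv,z):
    c=eyes.get_calibration(name);uv=np.atleast_2d(np.float64(uv));K=c["mtx"]
    d=np.c_[(uv-K[:2,2])/K[0,0],np.ones(len(uv))]@c["R"];C=-c["R"].T@c["t"]
    return (C+d*((z-C[2])/d[:,2])[:,None])[:,:2]
def cam(name):
    c=eyes.get_calibration(name);return -c["R"].T@c["t"]
def blobs(mask,amin=60):
    return [c for c in cv2.findContours(mask.astype(np.uint8),cv2.RETR_EXTERNAL,cv2.CHAIN_APPROX_NONE)[0] if cv2.contourArea(c)>amin]
E
python3 - <<'E'
from h import *
im=cv2.imread("pics/top0.png");hsv=cv2.cvtColor(im,cv2.COLOR_BGR2HSV)
C=cam("top");print("cam",C)
H,S,V=cv2.split(hsv)
b=((V<110)&(S>110))
for c in blobs(b):
    m=c[:,0].astype(float);ce=m.mean(0)
    if not(200<ce[1]<260 and 130<ce[0]<420):continue
    for h,rad in((60,22),(80,25),(100,28),(120,31)):
        p=cast("top",m,h);u=p.mean(0)-C[:2];u/=np.linalg.norm(u);n=np.array([-u[1],u[0]])
        a=p@u;q=p@n
        print(ce.round(),h,"width",(np.ptp(q)+2.6).round(1),"exp",2*rad,"ctr",(u*(a.max()+1.3-rad)+n*(q.max()+q.min())/2).round(1))
w=(V>195)&(S<40)
for c in blobs(w,150):
    (ce,ax,an)=cv2.fitEllipse(c)
    if 140<ce[1]<180: print("pad",np.round(ce,1),np.round(ax,1),cast("top",ce,16).round(1))
cv2.imwrite("pics/c1.png",cv2.resize(im[130:260,130:420],None,fx=2.75,fy=2.75,interpolation=cv2.INTER_CUBIC))
E
```

```text
cam [ 437.78490109   18.06095326 1309.99971384]
[152. 232.] 60 width 44.2 exp 44 ctr [458.8 284.7]
[152. 232.] 80 width 43.6 exp 50 ctr [458.2 277.1]
[152. 232.] 100 width 42.9 exp 56 ctr [457.6 269.5]
[152. 232.] 120 width 42.2 exp 62 ctr [457.  261.9]
[378. 233.] 60 width 57.6 exp 44 ctr [ 467. -319.]
[378. 233.] 80 width 56.8 exp 50 ctr [ 466.3 -310.3]
[378. 233.] 100 width 55.9 exp 56 ctr [ 465.5 -301.6]
[378. 233.] 120 width 55.0 exp 62 ctr [ 464.8 -292.9]
[225. 230.] 60 width 50.4 exp 44 ctr [467.8  94.6]
[225. 230.] 80 width 49.7 exp 50 ctr [466.1  90.3]
[225. 230.] 100 width 48.9 exp 56 ctr [464.3  86. ]
[225. 230.] 120 width 48.1 exp 62 ctr [462.6  81.7]
[302. 233.] 60 width 64.9 exp 44 ctr [ 465.5 -123.8]
[302. 233.] 80 width 63.9 exp 50 ctr [ 464.4 -118.2]
[302. 233.] 100 width 62.9 exp 56 ctr [ 463.3 -112.7]
[302. 233.] 120 width 61.9 exp 62 ctr [ 462.3 -107.1]
[335. 225.] 60 width 45.4 exp 44 ctr [ 484.3 -195.7]
[335. 225.] 80 width 44.7 exp 50 ctr [ 482.9 -189. ]
[335. 225.] 100 width 44.0 exp 56 ctr [ 481.4 -182.3]
[335. 225.] 120 width 43.3 exp 62 ctr [ 480.  -175.7]
pad [319.  164.9] [18.4 18.9] [[ 646.8 -158.5]]
pad [282.8 163.8] [18.3 19. ] [[648.8 -60.9]]
pad [246.2 162.6] [18.2 19.1] [[650.7  38.4]]
pad [210.1 161.5] [18.2 19. ] [[652.6 136.7]]
pad [480.2 158.7] [39.  40.8] [[ 669.2 -590.9]]
```

View pics/c1.png

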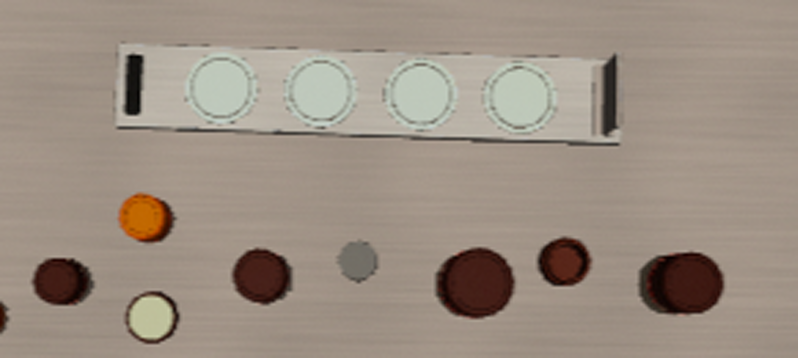

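Candidates, in pixels of the 800×600 top view:
- **Capped jars:** four caps at (237,362), (351,360), (473,363) and (592,363). Their widths of 44, 50, 62 and 56 mm make them jar_1, jar_2, jar_4 and jar_3.
- **Look-alikes to avoid:** the open jar at (523,351), orange jars at (285,326) and (187,383), a cream lid at (289,383), a grey disc at (405,351), and the jars in the trays.

The crop confirms these choices. The stop plate is at the right end, by pad_4, so jar_1→pad_4, jar_2→pad_3, jar_3→pad_2 and jar_4→pad_1.

First I turn the wrist so the jaws open along x.

Call:
play_rows(deltas=[[[0,0,0],[0,0,-0.164],0],[[0,0,0],[0,0,-0.164],0],[[0,0,0],[0,0,-0.164],0],[[0,0,0],[0,0,-0.164],0],[[0,0,0],[0,0,-0.164],0],[[0,0,0],[0,0,-0.164],0],[[0,0,0],[0,0,-0.164],0],[[0,0,0],[0,0,-0.164],0]], force=30)

```text
time: 1.1
tool_pos: [156.4, -575.8, 225.1]
tcp_rot: [-179.9, -0.6, 92.7]
ft_force: [0.1, 0.2, -0.1]
finger_gap: 85.6
```

Call:
play_rows(deltas=[[[0.032,0.039,-0.002],[0,0.008,0.047],0],[[0.034,0.039,-0.002],[0,0,0],0],[[0.034,0.039,-0.002],[0,0,0],0],[[0.034,0.039,-0.002],[0,0,0],0],[[0.034,0.039,-0.002],[0,0,0],0],[[0.034,0.039,-0.002],[0,0,0],0],[[0.034,0.039,-0.002],[0,0,0],0],[[0,0,0],[0,0,0],0]])

```text
time: 2.1
tool_pos: [433.4, -328.6, 239.0]
tcp_rot: [-179.7, -1.4, 90.1]
ft_force: [-0.5, -1.1, 0.6]
finger_gap: 85.4
```

```bash
cat >> h.py <<'E'
def wcast(uv,z,s):
    c=eyes.get_calibration("wrist");K=c["mtx"];T=c["T_tool_cam"];uv=np.atleast_2d(np.float64(uv))
    q=(uv-K[:2,2])/K[0,0];th=np.linalg.norm(q,axis=1);sc=np.sin(th)/np.maximum(th,1e-9)
    d=np.c_[q*sc[:,None],np.cos(th)]@T[:3,:3].T
    Rt=Ro.from_euler("xyz",s["tcp_rot"],degrees=True)
    C=s["tool_pos"]+Rt.apply(T[:3,3]);d=Rt.apply(d)
    return (C+d*((z-C[2])/d[:,2])[:,None])[:,:2],C
def look(fn):
    s=r.sense();im=eyes.snapshot("wrist")[:,:,::-1].copy();cv2.imwrite(f"pics/{fn}.png",im);print(s["tool_pos"].round(1),s["tcp_rot"].round(2));return s,im
E
python3 -c "
from h import *
look('w1')"
```

```text
[ 433.4 -328.6  239. ] [-179.72   -1.44   90.06]
```

View pics/w1.png

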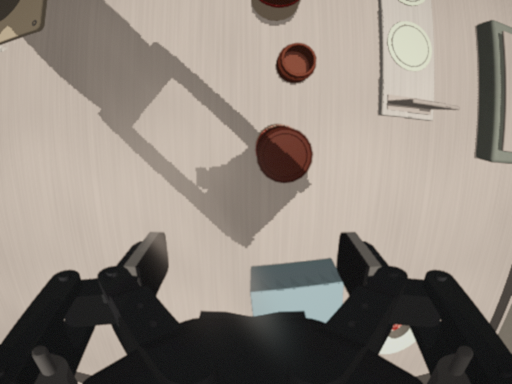

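```bash
cat >> h.py <<'E'
def jar(im,s,h,rad,near):
    H,S,V=cv2.split(cv2.cvtColor(im,cv2.COLOR_BGR2HSV))
    for c in blobs((V<125)&(S>110)&((H<12)|(H>168)),150):
        p,C=wcast(c[:,0],h,s)
        if np.linalg.norm(p.mean(0)-near)>60: continue
        e=cv2.minEnclosingCircle(p.astype(np.float32))
        u=p.mean(0)-C[:2];u/=np.linalg.norm(u);n=np.array([-u[1],u[0]]);a=p@u;q=p@n
        print(c[:,0].mean(0).round(),"encl",np.round(e[0],1),"d",round(2*e[1],1),"exp",2*rad,"width",np.ptp(q).round(1),"len",np.ptp(a).round(1),"far-edge ctr",(u*(a.max()-rad)+n*(q.max()+q.min())/2).round(1))
def pads(im,s):
    H,S,V=cv2.split(cv2.cvtColor(im,cv2.COLOR_BGR2HSV))
    for c in blobs((V>170)&(S<45),400):
        p,_=wcast(c[:,0],16,s);e=cv2.fitEllipse(p.astype(np.float32))
        if 50<e[1][0]<80 and e[1][1]<82: print("pad",c[:,0].mean(0).round(),np.round(e[0],1),np.round(e[1],1))
E
python3 - <<'E'
from h import *
im=cv2.imread("pics/w1.png");s=dict(tool_pos=np.array([433.4,-328.6,239.]),tcp_rot=np.array([-179.72,-1.44,90.06]))
jar(im,s,100,28,np.array([465,-301]));pads(im,s)
E
```

```text
[283. 153.] encl [ 462.8 -299.8] d 57.7 exp 56 width 51.9 len 57.6 far-edge ctr [ 462.8 -300.7]
```

```bash
cat >> h.py <<'E'
def to(x,y,z,yaw=90):
    s=r.sense();R0=Ro.from_euler("xyz",s["tcp_rot"],degrees=True);R1=Ro.from_euler("xyz",[180,0,yaw],degrees=True)
    print("t",round(s["time"],2),"pos",s["tool_pos"].round(1),"rot",s["tcp_rot"].round(2),"F",s["ft_force"].round(1),"gap",round(s["finger_gap"],1))
    print("shift mm",R0.inv().apply(np.array([x,y,z])-s["tool_pos"]).round(1),"turn",(R0.inv()*R1).as_rotvec().round(4))
if __name__=="__main__":
    import sys; to(*map(float,sys.argv[1:]))
E
python3 h.py 464 -301 180
```

```text
t 2.15 pos [ 432.2 -329.8  238.8] rot [-179.67   -1.42   89.99] F [ 0.7  0.1 -0.5] gap 85.4
shift mm [27.3 32.2 59.3] turn [-0.0058 -0.0247 -0.0001]
```

Call:
play_rows(deltas=[[[0.014,0.016,0.028],[-0.006,-0.025,0],0],[[0.014,0.016,0.028],[0,0,0],0],[[0,0,0],[0,0,0],0],[[0,0,0],[0,0,0],0]])

```text
time: 2.65
tool_pos: [461.3, -304.7, 181.9]
tcp_rot: [-179.9, 0.2, 89.8]
ft_force: [-0.1, -0.2, 0.9]
finger_gap: 85.1
```

```bash
python3 - <<'E'
from h import *
s,im=look('w2');jar(im,s,100,28,np.array([465,-301]));to(464,-301,45)
E
```

```text
[ 461.3 -304.7  181.9] [-1.7991e+02  1.6000e-01  8.9760e+01]
[263. 182.] encl [ 467.3 -295.1] d 59.0 exp 56 width 36.4 len 57.3 far-edge ctr [ 471.3 -294.9]
t 2.7 pos [ 461.2 -304.7  181.7] rot [-1.799e+02  1.500e-01  8.974e+01] F [-0.9  0.1 -0.1] gap 85.3
shift mm [  4.    3.  136.7] turn [-0.0017  0.0026 -0.0045]
```

View pics/w2.png

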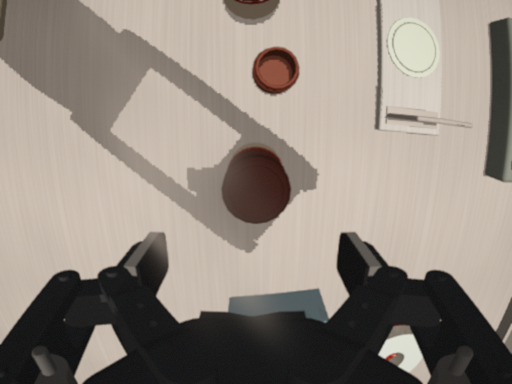

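```bash
sed -i 's/(V<125)&(S>110)/(V<125)\&(S>85)/' h.py; python3 - <<'E'
from h import *
im=cv2.imread("pics/w2.png");s=dict(tool_pos=np.array([461.3,-304.7,181.9]),tcp_rot=np.array([-179.91,.16,89.76]))
print(wcast([257,186],100,s)[0]);jar(im,s,100,28,np.array([465,-301]))
E
```

```text
[[ 464.9172651  -297.54920735]]
[254. 183.] encl [ 463.9 -297. ] d 62.1 exp 56 width 48.1 len 62.1 far-edge ctr [ 466.2 -300. ]
```

Call:
play_rows(deltas=[[[0.005,0.004,0.02],[-0.002,0.002,-0.004],0],[[0,0,0.022],[0,0,0],0],[[0,0,0.022],[0,0,0],0],[[0,0,0.022],[0,0,0],0],[[0,0,0.022],[0,0,0],0],[[0,0,0.016],[0,0,0],0],[[0,0,0.006],[0,0,0],0],[[0,0,0],[0,0,0],0]])

```text
time: 3.7
tool_pos: [464.8, -302.7, 46.2]
tcp_rot: [179.8, 0.2, 89.7]
ft_force: [-0.7, 0.8, 0.4]
finger_gap: 85.3
```

```bash
python3 h.py 465 -300 45
```

```text
t 3.7 pos [ 464.8 -302.7   46.2] rot [1.7977e+02 1.6000e-01 8.9740e+01] F [-0.7  0.8  0.4] gap 85.3
shift mm [2.7 0.1 1.2] turn [ 0.004   0.0029 -0.0044]
```

Call:
play_rows(deltas=[[[0.002,0,0],[0.004,0.003,-0.004],0.15],[[0,0,0],[0,0,0],0.25],[[0,0,0],[0,0,0],0.3],[[0,0,0],[0,0,0],0.4],[[0,0,0],[0,0,0],0.6],[[0,0,0],[0,0,0],1],[[0,0,0],[0,0,0],1]], force=40)

```text
time: 4.58
tool_pos: [466.4, -301.7, 48.9]
tcp_rot: [179.8, 0.1, 90.0]
ft_force: [-0.4, 0.3, -0.2]
finger_gap: 55.3
```

```bash
python3 h.py 650.7 38.4 200
```

```text
t 4.58 pos [ 466.4 -301.7   48.9] rot [1.7982e+02 1.3000e-01 8.9990e+01] F [-0.4  0.3 -0.2] gap 55.3
shift mm [ 339.7  184.7 -151.3] turn [ 0.0031  0.0023 -0.0001]
```

Call:
play_rows(deltas=[[[0,0,-0.005],[0,0,0],1],[[0,0,-0.015],[0,0,0],1],[[0,0,-0.027],[0,0,0],1],[[0,0,-0.03],[0,0,0],1],[[0,0.01,-0.03],[0,0,0],1],[[0.02,0.018,-0.03],[0,0,0],1],[[0.035,0.018,-0.01],[0,0,0],1],[[0.035,0.018,0],[0,0,0],1]])

```text
time: 5.58
tool_pos: [530.9, -211.6, 207.7]
tcp_rot: [179.6, 0.2, 89.7]
ft_force: [0.7, 0.4, -2.2]
finger_gap: 55.1
```

```bash
python3 h.py 650.7 38.4 190
```

```text
t 5.58 pos [ 530.9 -211.6  207.7] rot [179.62   0.22  89.7 ] F [ 0.7  0.4 -2.2] gap 55.1
shift mm [250.6 118.4  17.5] turn [ 0.0067  0.0039 -0.0052]
```

Call:
play_rows(deltas=[[[0.04,0.02,0],[0.006,0.004,-0.005],1],[[0.045,0.021,0.003],[0,0,0],1],[[0.045,0.021,0.003],[0,0,0],1],[[0.045,0.021,0.003],[0,0,0],1],[[0.035,0.018,0.002],[0,0,0],1],[[0.022,0.01,0.002],[0,0,0],1],[[0.01,0.004,0],[0,0,0],1],[[0,0,0],[0,0,0],1]])

```text
time: 6.58
tool_pos: [651.1, 40.7, 204.8]
tcp_rot: [179.4, 0.1, 90.2]
ft_force: [-0.6, -0.3, -1.9]
finger_gap: 55.3
```

```bash
python3 - <<'E'
from h import *
s,im=look('w3');to(650.7,38.4,80)
for t in (150,165,180): 
    H,S,V=cv2.split(cv2.cvtColor(im,cv2.COLOR_BGR2HSV))
    for c in blobs((V>t)&(S<60),300):
        p,_=wcast(c[:,0],16,s);e=cv2.fitEllipse(p.astype(np.float32));print(t,c[:,0].mean(0).round(),np.round(e[0],1),np.round(e[1],1))
E
```

```text
[651.1  40.7 204.8] [1.7944e+02 1.1000e-01 9.0170e+01]
t 6.62 pos [651.   40.1 204.8] rot [1.7944e+02 1.1000e-01 9.0130e+01] F [-0.5  0.  -3.1] gap 55.2
shift mm [ -1.5  -1.5 124.8] turn [0.0097 0.0019 0.0023]
150 [115. 355.] [ 424.4 -274.2] [ 25.5 164.4]
150 [378. 343.] [ 860.2 -249.1] [ 36.1 219.7]
150 [ 56. 280.] [ 259.7 -369. ] [366.  793.4]
150 [468. 230.] [984.  -64.3] [ 12.7 409.1]
150 [261. 125.] [610.6 119.9] [306.  669.9]
165 [115. 355.] [ 425.2 -273.6] [ 24.6 162.9]
165 [378. 343.] [ 859.8 -248.7] [ 35.4 219.5]
165 [ 56. 280.] [ 257.8 -377.8] [370.6 806.9]
165 [468. 230.] [983.9 -56. ] [ 11.6 377.1]
165 [158. 183.] [537.8  21.5] [ 98.1 137.5]
165 [248. 163.] [648.7  47.6] [34.9 59.4]
165 [248. 156.] [649.2  39.5] [65.9 67.1]
165 [237. 112.] [614.7 119.4] [277.6 720.8]
180 [115. 355.] [ 426.3 -272.2] [ 23.4 161.9]
180 [379. 344.] [ 859.6 -248.5] [ 34.2 217.9]
180 [ 56. 280.] [ 256.  -405.3] [391.3 851.6]
180 [468. 230.] [983.8 -56.5] [ 10.5 377.2]
180 [158. 183.] [537.7  21.3] [ 96.7 135.9]
180 [237. 112.] [614.1 119.7] [277.5 719.6]
```

View pics/w3.png

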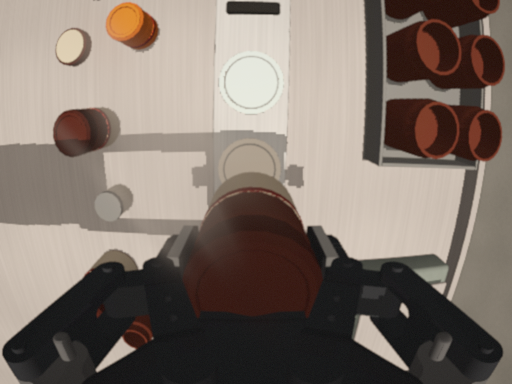

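```bash
python3 - <<'E'
from h import *
s=dict(tool_pos=np.array([651.1,40.7,204.8]),tcp_rot=np.array([179.44,.11,90.17]))
print("foot front",wcast([[252,176],[252,179]],156,s)[0],"cap front",wcast([[252,187],[252,190]],256,s)[0],"pad1",wcast([[252,82]],16,s)[0])
im=cv2.imread("pics/w3.png");print(im[160:200:2,252].tolist())
E
```

```text
foot front [[651.32009508  63.77520112]
 [651.32648947  61.72425913]] cap front [[650.30281947  83.64076729]
 [650.30593899  82.63806369]] pad1 [[652.42497552 137.35750285]]
[[143, 161, 174], [143, 160, 175], [143, 160, 174], [142, 160, 174], [143, 160, 174], [140, 158, 172], [109, 126, 140], [95, 112, 125], [95, 112, 125], [94, 111, 125], [94, 111, 125], [94, 111, 125], [94, 110, 124], [84, 99, 116], [44, 50, 86], [46, 53, 104], [47, 57, 87], [41, 51, 70], [42, 50, 71], [42, 49, 71]]
```

Call:
play_rows(deltas=[[[-0.001,-0.001,0.015],[0.01,0.002,0.002],1],[[0,0,0.025],[0,0,0],1],[[0,0,0.025],[0,0,0],1],[[0,0,0.025],[0,0,0],1],[[0,0,0.02],[0,0,0],1],[[0,0,0.012],[0,0,0],1],[[0,0,0.004],[0,0,0],1],[[0,0,0],[0,0,0],1]])

```text
time: 7.62
tool_pos: [647.6, 31.3, 71.6]
tcp_rot: [-179.7, 0.1, 89.5]
ft_force: [-0.0, -0.7, -1.7]
finger_gap: 55.4
```

```bash
python3 h.py 650.7 39 65
```

```text
t 7.62 pos [647.6  31.3  71.6] rot [-1.7975e+02  6.0000e-02  8.9510e+01] F [-0.  -0.7 -1.7] gap 55.4
shift mm [7.8 3.1 6.5] turn [-0.0044  0.001  -0.0085]
```

Call:
play_rows(deltas=[[[0.007,0.003,0],[-0.004,0.001,-0.008],1],[[0,0,0],[0,0,0],1],[[0,0,0],[0,0,0],1]])

```text
time: 8.0
tool_pos: [652.7, 39.2, 74.3]
tcp_rot: [179.8, -0.0, 90.0]
ft_force: [0.2, -0.7, -2.7]
finger_gap: 55.5
```

```bash
python3 h.py 650.7 39 65
```

```text
t 8.0 pos [652.7  39.2  74.3] rot [ 1.7976e+02 -1.0000e-02  9.0040e+01] F [ 0.2 -0.7 -2.7] gap 55.5
shift mm [-0.2 -2.1  9.3] turn [ 0.0042 -0.0001  0.0006]
```

Call:
play_rows(deltas=[[[0,-0.002,0.003],[0.004,0,0],1],[[0,0,0.003],[0,0,0],1],[[0,0,0.002],[0,0,0],1],[[0,0,0],[0,0,0],1]])

```text
time: 8.5
tool_pos: [650.6, 39.1, 65.9]
tcp_rot: [180.0, -0.0, 90.0]
ft_force: [0.1, 0.3, -1.9]
finger_gap: 55.4
```

```bash
python3 h.py 650.7 39 65
```

```text
t 8.5 pos [650.6  39.1  65.9] rot [180.    -0.    90.04] F [ 0.1  0.3 -1.9] gap 55.4
shift mm [-0.1  0.1  0.9] turn [ 0.0001 -0.      0.0007]
```

Within a millimetre now. I lower until it touches, then release.

Call:
play_rows(deltas=[[[0,0,0.0015],[0,0,0],1],[[0,0,0.001],[0,0,0],1],[[0,0,0],[0,0,0],0.3],[[0,0,0],[0,0,0],0.15],[[0,0,0],[0,0,0],0],[[0,0,0],[0,0,0],0]])

```text
time: 9.25
tool_pos: [651.9, 39.1, 66.0]
tcp_rot: [179.8, -0.0, 90.0]
ft_force: [0.5, -0.4, 0.3]
finger_gap: 85.3
```

Call:
play_rows(deltas=[[[0,0,-0.01],[0,0,0],0],[[0,0,-0.025],[0,0,0],0],[[0,0,-0.035],[0,0,0],0],[[0,0,-0.035],[0,0,0],0],[[0,0,-0.025],[0,0,0],0],[[-0.03,-0.03,-0.01],[0,0,0],0],[[-0.03,-0.04,0],[0,0,0],0],[[-0.03,-0.04,0],[0,0,0],0]])

```text
time: 10.25
tool_pos: [541.5, -51.5, 215.5]
tcp_rot: [179.5, 0.0, 90.3]
ft_force: [-0.6, -0.4, 0.4]
finger_gap: 85.5
```

```bash
python3 - <<'E'
from h import *
s,im=look('w4');jar(im,s,116,28,np.array([650,39]));to(462.3,-107,200)
E
```

```text
[541.5 -51.5 215.5] [1.7953e+02 5.0000e-02 9.0260e+01]
[367.  90.] encl [640.3  36.2] d 69.8 exp 56 width 52.5 len 69.8 far-edge ctr [647.   37.4]
t 10.3 pos [537.3 -54.5 214.6] rot [1.7978e+02 1.5000e-01 9.0180e+01] F [ 2.9 -2.4  0.1] gap 85.3
shift mm [-52.3 -75.2  14.4] turn [0.0038 0.0026 0.0031]
```

Call:
play_rows(deltas=[[[-0.02,-0.025,0.005],[0.004,0.002,0.003],0],[[-0.02,-0.025,0.005],[0,0,0],0],[[-0.01,-0.018,0.003],[0,0,0],0],[[0,0,0],[0,0,0],0],[[0,0,0],[0,0,0],0]])

```text
time: 10.92
tool_pos: [467.6, -107.0, 205.6]
tcp_rot: [179.6, 0.1, 89.8]
ft_force: [-0.5, -0.1, 0.8]
finger_gap: 85.2
```

```bash
python3 - <<'E'
from h import *
s,im=look('w5');jar(im,s,120,31,np.array([462,-107]));to(463,-107,200)
t=eyes.snapshot("top")[:,:,::-1].copy();cv2.imwrite("pics/top1.png",t)
cv2.imwrite("pics/m1.png",np.vstack([cv2.resize(t[130:260,130:420],(512,230)),im]))
E
```

```text
[ 467.6 -107.   205.6] [1.7965e+02 1.3000e-01 8.9840e+01]
[252. 203.] encl [ 469.9 -122.1] d 110.7 exp 62 width 48.4 len 108.9 far-edge ctr [ 470.1 -145.5]
t 10.97 pos [ 467.6 -106.9  205.6] rot [1.7966e+02 1.4000e-01 8.9870e+01] F [ 0.5 -0.2  0.1] gap 85.7
shift mm [-0.  -4.7  5.5] turn [ 0.006   0.0024 -0.0023]
```

View pics/m1.png

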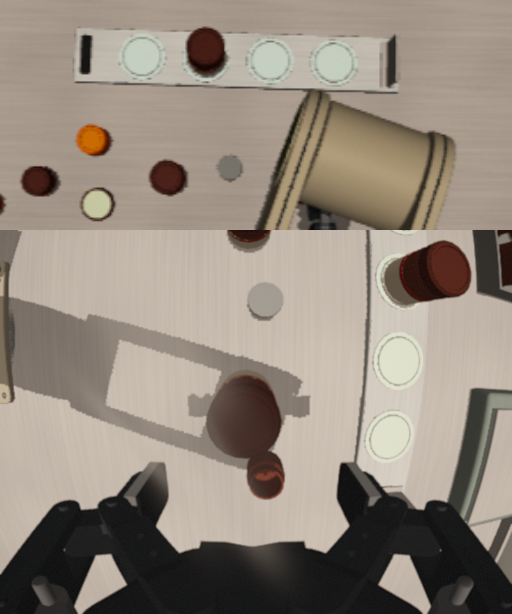

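```bash
cat >> h.py <<'E'
def topjar(im,h,rad,near):
    C=cam("top");H,S,V=cv2.split(cv2.cvtColor(im,cv2.COLOR_BGR2HSV))
    for c in blobs((V<110)&(S>110)):
        p=cast("top",c[:,0],h)
        if np.linalg.norm(p.mean(0)-near)>45: continue
        u=p.mean(0)-C[:2];u/=np.linalg.norm(u);n=np.array([-u[1],u[0]]);a=p@u;q=p@n
        print("top",h,"width",(np.ptp(q)+2.6).round(1),"exp",2*rad,"ctr",(u*(a.max()+1.3-rad)+n*(q.max()+q.min())/2).round(1))
E
python3 - <<'E'
from h import *
s=dict(tool_pos=np.array([467.6,-107,205.6]),tcp_rot=np.array([179.65,.13,89.84]))
print(wcast([[243,191],[207,191],[280,191],[243,228]],120,s)[0])
topjar(cv2.imread("pics/top1.png"),116,28,np.array([650,39]))
E
```

```text
[[ 460.7129775  -104.92002152]
 [ 431.61227521 -104.81367022]
 [ 490.45183932 -105.05682642]
 [ 460.32085679 -137.12280719]]
top 116 width 54.2 exp 56 ctr [650.3  37.9]
```

Call:
play_rows(deltas=[[[0.002,-0.006,0.015],[0.006,0.002,-0.002],0],[[0,0,0.022],[0,0,0],0],[[0.001,0,0.022],[0,0,0],0],[[0.001,0,0.022],[0,0,0],0],[[0.001,0,0.022],[0,0,0],0],[[0.001,0,0.018],[0,0,0],0],[[0,0,0.008],[0,0,0],0],[[0,0,0],[0,0,0],0]])

```text
time: 12.02
tool_pos: [458.4, -96.2, 65.2]
tcp_rot: [-179.5, -0.2, 90.3]
ft_force: [0.5, -0.2, 0.6]
finger_gap: 85.5
```

```bash
python3 h.py 462 -106 65
```

```text
t 12.03 pos [458.4 -96.2  65.2] rot [-179.48   -0.19   90.33] F [ 0.5 -0.2  0.6] gap 85.5
shift mm [-9.8  3.5  0.1] turn [-0.0092 -0.0032  0.0058]
```

Call:
play_rows(deltas=[[[-0.009,0.003,0],[-0.009,-0.003,0.005],0],[[0,0,0],[0,0,0],0],[[0,0,0],[0,0,0],0]])

```text
time: 12.4
tool_pos: [463.1, -106.4, 67.0]
tcp_rot: [179.8, 0.1, 90.0]
ft_force: [-0.0, 0.6, 0.1]
finger_gap: 85.5
```

```bash
python3 h.py 462 -106 65
```

```text
t 12.4 pos [ 463.1 -106.4   67. ] rot [1.7981e+02 6.0000e-02 9.0020e+01] F [-0.   0.6  0.1] gap 85.5
shift mm [ 0.4 -1.1  2. ] turn [0.0034 0.0011 0.0004]
```

Call:
play_rows(deltas=[[[0,-0.001,0],[0.003,0,0],0.1],[[0,0,0],[0,0,0],0.2],[[0,0,0],[0,0,0],0.25],[[0,0,0],[0,0,0],0.35],[[0,0,0],[0,0,0],0.6],[[0,0,0],[0,0,0],1],[[0,0,0],[0,0,0],1]], force=40)

```text
time: 13.28
tool_pos: [462.1, -106.5, 67.9]
tcp_rot: [180.0, 0.1, 90.0]
ft_force: [-2.2, 0.4, 2.2]
finger_gap: 60.9
```

Call:
play_rows(deltas=[[[0,0,-0.005],[0,0,0],1],[[0,0,-0.015],[0,0,0],1],[[0,0,-0.027],[0,0,0],1],[[0,0,-0.03],[0,0,0],1],[[0,0,-0.03],[0,0,0],1],[[0,0,-0.03],[0,0,0],1],[[0,0,-0.02],[0,0,0],1],[[0,0,-0.005],[0,0,0],1]])

```text
time: 14.28
tool_pos: [461.1, -105.5, 238.6]
tcp_rot: [180.0, 0.0, 90.0]
ft_force: [0.1, 0.4, -3.5]
finger_gap: 61.5
```

```bash
python3 h.py 652.5 137 215
```

```text
t 14.28 pos [ 461.1 -105.5  238.6] rot [1.7996e+02 5.0000e-02 9.0040e+01] F [ 0.1  0.4 -3.5] gap 61.5
shift mm [242.4 191.6  23.6] turn [0.0008 0.0008 0.0007]
```

Call:
play_rows(deltas=[[[0.02,0.016,0],[0,0,0],1],[[0.036,0.028,0],[0,0,0],1],[[0.042,0.033,0],[0,0,0],1],[[0.042,0.033,0],[0,0,0],1],[[0.038,0.031,0],[0,0,0],1],[[0.03,0.024,0],[0,0,0],1],[[0.02,0.014,0],[0,0,0],1],[[0.006,0.005,0],[0,0,0],1]])

```text
time: 15.28
tool_pos: [647.9, 135.0, 233.2]
tcp_rot: [-179.7, 0.2, 89.9]
ft_force: [0.7, 0.2, -2.7]
finger_gap: 61.5
```

Call:
play_rows(deltas=[[[0,0,0],[0,0,0],1],[[0,0,0],[0,0,0],1]])

```text
time: 15.52
tool_pos: [647.0, 134.0, 232.0]
tcp_rot: [-179.5, 0.2, 89.9]
ft_force: [-0.9, -0.1, -2.5]
finger_gap: 61.2
```

```bash
python3 h.py 652.5 137 84
```

```text
t 15.53 pos [647. 134. 232.] rot [-179.53    0.2    89.87] F [-0.9 -0.1 -2.5] gap 61.2
shift mm [  3.5   6.7 147.9] turn [-0.0082  0.0035 -0.0023]
```

Call:
play_rows(deltas=[[[0.003,0.005,0.015],[-0.008,0.003,-0.002],1],[[0,0,0.025],[0,0,0],1],[[0,0,0.025],[0,0,0],1],[[0,0,0.025],[0,0,0],1],[[0,0,0.02],[0,0,0],1],[[0,0,0.01],[0,0,0],1],[[0,0,0],[0,0,0],1],[[0,0,0],[0,0,0],1]])

```text
time: 16.52
tool_pos: [652.0, 133.2, 106.1]
tcp_rot: [179.8, 0.0, 89.7]
ft_force: [0.2, 0.4, -2.1]
finger_gap: 61.1
```

```bash
python3 h.py 652.5 137 84
```

```text
t 16.52 pos [652.  133.2 106.1] rot [179.83   0.    89.72] F [ 0.2  0.4 -2.1] gap 61.1
shift mm [ 3.8  0.5 22.1] turn [ 0.0029  0.0001 -0.0049]
```

Call:
play_rows(deltas=[[[0.004,0,0.008],[0.003,0,-0.005],1],[[0,0,0.008],[0,0,0],1],[[0,0,0.004],[0,0,0],1],[[0,0,0],[0,0,0],1],[[0,0,0],[0,0,0],1]])

```text
time: 17.15
tool_pos: [653.5, 137.9, 86.9]
tcp_rot: [179.8, -0.0, 90.0]
ft_force: [0.1, -0.5, -3.1]
finger_gap: 60.9
```

```bash
python3 h.py 652.5 137 84
```

```text
t 17.15 pos [653.5 137.9  86.9] rot [ 1.7982e+02 -2.0000e-02  9.0040e+01] F [ 0.1 -0.5 -3.1] gap 60.9
shift mm [-0.9 -1.   2.9] turn [ 0.0032 -0.0004  0.0008]
```

Call:
play_rows(deltas=[[[-0.001,-0.001,0.002],[0.003,0,0],1],[[0,0,0.0015],[0,0,0],1],[[0,0,0.001],[0,0,0],1]])

```text
time: 17.52
tool_pos: [652.7, 136.8, 83.9]
tcp_rot: [180.0, -0.0, 90.0]
ft_force: [-6.5, -0.5, 7.9]
finger_gap: 61.4
```

```bash
python3 h.py 652.5 137 84
```

```text
t 17.52 pos [652.7 136.8  83.9] rot [ 1.7996e+02 -3.0000e-02  9.0040e+01] F [-6.5 -0.5  7.9] gap 61.4
shift mm [ 0.2 -0.2 -0.1] turn [ 0.0008 -0.0006  0.0007]
```

Contact felt (8 N), so I release, rise, and head for jar_2.

Call:
play_rows(deltas=[[[0,0,0],[0,0,0],0.25],[[0,0,0],[0,0,0],0.15],[[0,0,0],[0,0,0],0],[[0,0,0],[0,0,0],0]])

```text
time: 18.02
tool_pos: [654.0, 136.9, 85.1]
tcp_rot: [179.8, -0.1, 90.0]
ft_force: [0.1, -0.3, 1.1]
finger_gap: 85.3
```

Call:
play_rows(deltas=[[[0,0,-0.01],[0,0,0],0],[[0,0,-0.025],[0,0,0],0],[[0,0,-0.035],[0,0,0],0],[[0,0,-0.035],[0,0,0],0],[[0,0,-0.02],[0,0,0],0],[[-0.01,-0.03,0],[0,0,0],0],[[-0.012,-0.045,0],[0,0,0],0],[[-0.012,-0.045,0],[0,0,0],0]])

```text
time: 19.02
tool_pos: [532.9, 102.4, 216.2]
tcp_rot: [179.6, -0.1, 90.1]
ft_force: [0.3, -1.1, 0.8]
finger_gap: 85.8
```

```bash
python3 h.py 466 90 180
```

```text
t 19.02 pos [532.9 102.4 216.2] rot [ 1.7964e+02 -7.0000e-02  9.0060e+01] F [ 0.3 -1.1  0.8] gap 85.8
shift mm [-12.3 -67.1  35.7] turn [ 0.0063 -0.0011  0.001 ]
```

Call:
play_rows(deltas=[[[-0.005,-0.03,0.01],[0.006,0,0],0],[[-0.005,-0.025,0.01],[0,0,0],0],[[-0.002,-0.01,0.01],[0,0,0],0],[[0,0,0],[0,0,0],0],[[0,0,0],[0,0,0],0]])

```text
time: 19.65
tool_pos: [463.9, 89.4, 186.2]
tcp_rot: [179.9, -0.1, 90.0]
ft_force: [0.2, -0.1, 0.9]
finger_gap: 85.2
```

```bash
python3 - <<'E'
from h import *
s,im=look('w6');jar(im,s,80,25,np.array([466,90]));to(466,90,40)
t=eyes.snapshot("top")[:,:,::-1].copy();cv2.imwrite("pics/top2.png",t)
topjar(t,136,31,np.array([652,137]));topjar(t,116,28,np.array([650,39]))
cv2.imwrite("pics/m2.png",np.vstack([cv2.resize(t[130:260,130:420],(512,230)),im]))
E
```

```text
[463.9  89.4 186.2] [ 1.7992e+02 -7.0000e-02  9.0030e+01]
[253. 178.] encl [466.3  97.1] d 55.1 exp 50 width 39.7 len 54.5 far-edge ctr [469.2  95.1]
t 19.7 pos [463.9  89.4 186.2] rot [ 1.7993e+02 -7.0000e-02  9.0030e+01] F [ 0.9  0.2 -0.9] gap 85.3
shift mm [  0.4   1.9 146.2] turn [ 0.0013 -0.0012  0.0005]
top 136 width 59.3 exp 62 ctr [652.7 135.1]
top 116 width 54.2 exp 56 ctr [650.3  37.9]
```

View pics/m2.png

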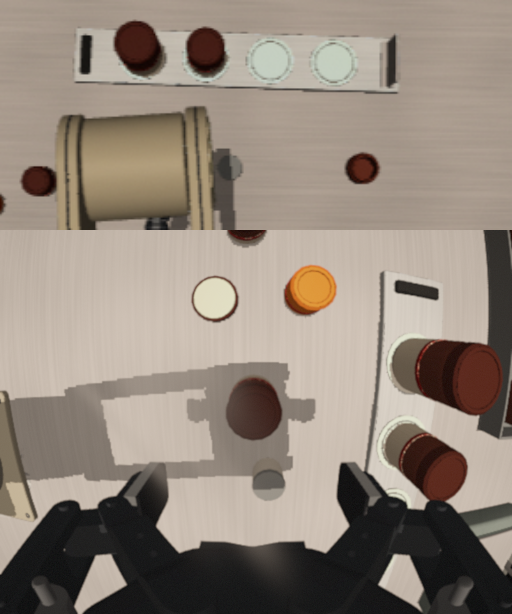

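```bash
python3 - <<'E'
from h import *
s=dict(tool_pos=np.array([463.9,89.4,186.2]),tcp_rot=np.array([179.92,-.07,90.03]))
print(wcast([[254,181],[226,181],[282,181],[254,209]],80,s)[0])
E
```

```text
[[465.56978982  94.87293899]
 [441.27380526  94.87929787]
 [489.90202752  94.90208181]
 [465.63479066  69.20733485]]
```

Call:
play_rows(deltas=[[[0,0.002,0.015],[0.001,-0.001,0],0],[[0,0,0.024],[0,0,0],0],[[0,0,0.025],[0,0,0],0],[[0,0,0.025],[0,0,0],0],[[0,0,0.025],[0,0,0],0],[[0,0,0.015],[0,0,0],0],[[0,0,0.005],[0,0,0],0],[[0,0,0],[0,0,0],0]])

```text
time: 20.75
tool_pos: [467.7, 89.7, 44.1]
tcp_rot: [-179.9, 0.0, 90.0]
ft_force: [-0.3, 0.2, 1.3]
finger_gap: 85.4
```

```bash
python3 h.py 466 91 40
```

```text
t 20.75 pos [467.7  89.7  44.1] rot [-1.7994e+02  1.0000e-02  9.0040e+01] F [-0.3  0.2  1.3] gap 85.4
shift mm [ 1.3 -1.7  4.1] turn [-0.001   0.0002  0.0007]
```

Call:
play_rows(deltas=[[[0.001,-0.001,0.003],[-0.001,0,0],0.15],[[0,0,0],[0,0,0],0.3],[[0,0,0],[0,0,0],0.38],[[0,0,0],[0,0,0],0.45],[[0,0,0],[0,0,0],0.6],[[0,0,0],[0,0,0],1],[[0,0,0],[0,0,0],1]])

```text
time: 21.62
tool_pos: [468.6, 91.0, 43.4]
tcp_rot: [179.7, -0.0, 90.0]
ft_force: [0.9, 0.2, -1.7]
finger_gap: 49.3
```

```bash
python3 h.py 649 -60 220
```

```text
t 21.62 pos [468.6  91.   43.4] rot [ 1.7975e+02 -1.0000e-02  9.0040e+01] F [ 0.9  0.2 -1.7] gap 49.3
shift mm [-151.1  181.1 -175.8] turn [ 0.0044 -0.0002  0.0007]
```

Call:
play_rows(deltas=[[[0,0,-0.005],[0,0,0],1],[[0,0,-0.015],[0,0,0],1],[[0,0,-0.027],[0,0,0],1],[[0,0,-0.03],[0,0,0],1],[[0,0,-0.03],[0,0,0],1],[[0,0,-0.03],[0,0,0],1],[[0,0,-0.02],[0,0,0],1],[[0,0,-0.005],[0,0,0],1]])

```text
time: 22.62
tool_pos: [468.0, 90.9, 217.4]
tcp_rot: [179.5, -0.0, 90.0]
ft_force: [-0.1, 0.2, -1.2]
finger_gap: 49.1
```

Call:
play_rows(deltas=[[[-0.012,0.014,0],[0,0,0],1],[[-0.022,0.028,0],[0,0,0],1],[[-0.026,0.032,0],[0,0,0],1],[[-0.026,0.032,0],[0,0,0],1],[[-0.024,0.03,0],[0,0,0],1],[[-0.018,0.022,0],[0,0,0],1],[[-0.012,0.013,0],[0,0,0],1],[[-0.004,0.004,0],[0,0,0],1]])

```text
time: 23.62
tool_pos: [648.7, -63.7, 208.4]
tcp_rot: [-179.9, -0.0, 90.0]
ft_force: [0.1, 0.5, -0.9]
finger_gap: 49.0
```

Call:
play_rows(deltas=[[[0,0,0],[0,0,0],1],[[0,0,0],[0,0,0],1]])

```text
time: 23.88
tool_pos: [647.9, -63.9, 206.6]
tcp_rot: [-179.8, -0.1, 90.0]
ft_force: [-0.8, 0.5, -0.8]
finger_gap: 49.1
```

```bash
python3 h.py 649 -60.5 59.5
```

```text
t 23.88 pos [647.9 -63.9 206.6] rot [-1.7977e+02 -8.0000e-02  9.0000e+01] F [-0.8  0.5 -0.8] gap 49.1
shift mm [  3.2   1.7 147.1] turn [-0.004  -0.0014 -0.0001]
```

Call:
play_rows(deltas=[[[0.003,0.001,0.015],[-0.004,-0.001,0],1],[[0,0,0.025],[0,0,0],1],[[0,0,0.025],[0,0,0],1],[[0,0,0.025],[0,0,0],1],[[0,0,0.02],[0,0,0],1],[[0,0,0.01],[0,0,0],1],[[0,0,0],[0,0,0],1],[[0,0,0],[0,0,0],1]])

```text
time: 24.88
tool_pos: [647.6, -56.3, 81.0]
tcp_rot: [179.9, -0.0, 90.3]
ft_force: [0.4, 0.5, -0.2]
finger_gap: 49.2
```

```bash
python3 h.py 649 -60.5 59.5
```

```text
t 24.88 pos [647.6 -56.3  81. ] rot [ 1.7987e+02 -4.0000e-02  9.0260e+01] F [ 0.4  0.5 -0.2] gap 49.2
shift mm [-4.2  1.4 21.5] turn [ 0.0022 -0.0007  0.0045]
```

Call:
play_rows(deltas=[[[-0.004,0.001,0.008],[0.002,0,0.004],1],[[0,0,0.008],[0,0,0],1],[[0,0,0.003],[0,0,0],1],[[0,0,0],[0,0,0],1],[[0,0,0],[0,0,0],1]])

```text
time: 25.5
tool_pos: [650.2, -61.1, 62.8]
tcp_rot: [179.8, -0.0, 90.0]
ft_force: [-0.2, 0.5, -1.2]
finger_gap: 48.9
```

```bash
python3 h.py 649 -60.5 59.5
```

```text
t 25.5 pos [650.2 -61.1  62.8] rot [179.8   -0.    89.99] F [-0.2  0.5 -1.2] gap 48.9
shift mm [ 0.6 -1.2  3.3] turn [ 0.0035 -0.0001 -0.0002]
```

Call:
play_rows(deltas=[[[0,-0.001,0.0025],[0.003,0,0],1],[[0,0,0.0015],[0,0,0],1],[[0,0,0.001],[0,0,0],1]])

```text
time: 25.88
tool_pos: [649.4, -61.1, 59.4]
tcp_rot: [180.0, 0.0, 90.0]
ft_force: [-5.4, 1.2, 9.8]
finger_gap: 49.2
```

```bash
python3 h.py 649 -60.5 59.5
```

```text
t 25.88 pos [649.4 -61.1  59.4] rot [1.7996e+02 1.0000e-02 9.0000e+01] F [-5.4  1.2  9.8] gap 49.2
shift mm [ 0.6 -0.4 -0.1] turn [0.0006 0.0002 0.    ]
```

Call:
play_rows(deltas=[[[0,0,0],[0,0,0],0.35],[[0,0,0],[0,0,0],0.2],[[0,0,0],[0,0,0],0],[[0,0,0],[0,0,0],0]])

```text
time: 26.38
tool_pos: [649.9, -61.1, 59.9]
tcp_rot: [179.9, 0.0, 90.0]
ft_force: [-0.8, 0.2, -0.4]
finger_gap: 85.6
```

Call:
play_rows(deltas=[[[0,0,-0.01],[0,0,0],0],[[0,0,-0.03],[0,0,0],0],[[0,0,-0.045],[0,0,0],0],[[0,0,-0.045],[0,0,0],0],[[0,-0.01,-0.02],[0,0,0],0],[[0.02,-0.03,0],[0,0,0],0],[[0.04,-0.035,0],[0,0,0],0],[[0.045,-0.035,0],[0,0,0],0]])

```text
time: 27.38
tool_pos: [539.5, 43.3, 220.2]
tcp_rot: [179.5, 0.1, 89.7]
ft_force: [0.7, 1.1, -0.6]
finger_gap: 85.2
```

```bash
python3 h.py 459 285 180
```

```text
t 27.38 pos [539.5  43.3 220.2] rot [1.7954e+02 7.0000e-02 8.9710e+01] F [ 0.7  1.1 -0.6] gap 85.2
shift mm [241.3 -82.   39.3] turn [ 0.0081  0.0012 -0.005 ]
```

Call:
play_rows(deltas=[[[0.04,-0.015,0.004],[0.008,0.001,-0.005],0],[[0.045,-0.016,0.004],[0,0,0],0],[[0.045,-0.015,0.004],[0,0,0],0],[[0.04,-0.014,0.004],[0,0,0],0],[[0.035,-0.012,0.004],[0,0,0],0],[[0.022,-0.006,0.003],[0,0,0],0],[[0.01,-0.002,0.002],[0,0,0],0],[[0,0,0],[0,0,0],0]])

```text
time: 28.38
tool_pos: [455.6, 290.4, 202.3]
tcp_rot: [179.4, -0.2, 90.2]
ft_force: [0.5, -0.2, 0.1]
finger_gap: 85.4
```

Call:
play_rows(deltas=[[[0,0,0],[0,0,0],0]])

```text
time: 28.5
tool_pos: [456.1, 289.7, 202.6]
tcp_rot: [179.4, -0.2, 90.2]
ft_force: [-0.2, 0.4, 0.3]
finger_gap: 85.2
```

```bash
python3 - <<'E'
from h import *
s,im=look('w7');jar(im,s,60,22,np.array([459,285]));to(459,285,30)
t=eyes.snapshot("top")[:,:,::-1].copy();cv2.imwrite("pics/top3.png",t)
topjar(t,136,31,np.array([652,137]));topjar(t,116,28,np.array([650,39]));topjar(t,96,25,np.array([649,-60]))
cv2.imwrite("pics/m3.png",np.vstack([cv2.resize(t[130:260,130:420],(512,230)),im]))
E
```

```text
[456.1 289.7 202.6] [ 1.794e+02 -1.700e-01  9.018e+01]
[251. 176.] encl [457.3 290.7] d 48.4 exp 44 width 37.0 len 48.0 far-edge ctr [459.7 288.6]
t 28.55 pos [456.1 289.6 202.6] rot [ 1.794e+02 -1.700e-01  9.016e+01] F [-0.5 -0.1  0.2] gap 85.5
shift mm [ -5.2   1.  172.6] turn [ 0.0105 -0.003   0.0028]
top 136 width 59.3 exp 62 ctr [652.6 135.1]
top 116 width 54.2 exp 56 ctr [650.5  37.9]
top 96 width 49.3 exp 50 ctr [649.4 -60.1]
```

View pics/m3.png

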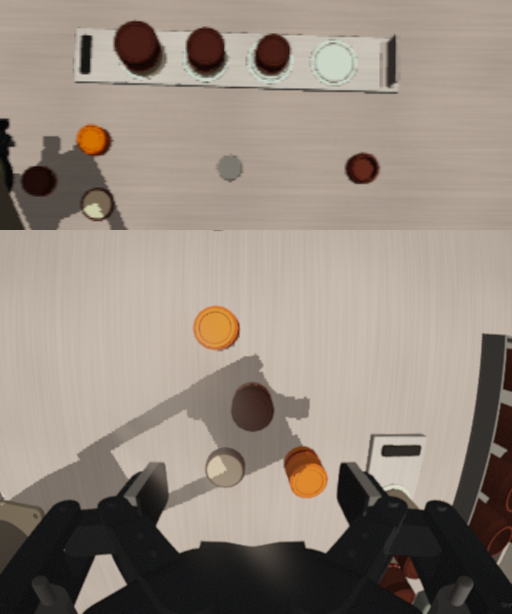

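```bash
python3 - <<'E'
from h import *
s=dict(tool_pos=np.array([456.1,289.7,202.6]),tcp_rot=np.array([179.4,-.17,90.18]))
print(wcast([[307,249],[216,98],[252,180]],60,s)[0],wcast([225,238],30,s)[0])
E
```

```text
[[517.54018157 210.31435672]
 [422.84666588 367.96412998]
 [457.39596724 287.36832804]] [[426.37592856 210.34419207]]
```

Call:
play_rows(deltas=[[[-0.004,0.002,0.015],[0.01,-0.003,0.003],0],[[0,0,0.026],[0,0,0],0],[[0,0,0.028],[0,0,0],0],[[0,0,0.028],[0,0,0],0],[[0,0,0.025],[0,0,0],0],[[0,0,0.015],[0,0,0],0],[[0,0,0],[0,0,0],0],[[0,0,0],[0,0,0],0]])

```text
time: 29.6
tool_pos: [459.3, 279.7, 56.7]
tcp_rot: [-179.8, 0.2, 89.6]
ft_force: [0.6, 0.2, -0.1]
finger_gap: 85.6
```

```bash
python3 h.py 459 285.5 25
```

```text
t 29.6 pos [459.3 279.7  56.7] rot [-1.7976e+02  1.7000e-01  8.9590e+01] F [ 0.6  0.2 -0.1] gap 85.6
shift mm [ 5.9 -0.2 31.7] turn [-0.0042  0.0029 -0.0072]
```

Call:
play_rows(deltas=[[[0.005,0,0.01],[-0.004,0.003,-0.007],0],[[0,0,0.01],[0,0,0],0],[[0,0,0.008],[0,0,0],0],[[0,0,0],[0,0,0],0],[[0,0,0],[0,0,0],0]])

```text
time: 30.22
tool_pos: [460.7, 285.9, 28.9]
tcp_rot: [179.8, -0.1, 90.0]
ft_force: [0.5, 0.8, 0.2]
finger_gap: 85.4
```

```bash
python3 h.py 459 285.5 25
```

```text
t 30.23 pos [460.7 285.9  28.9] rot [ 1.7981e+02 -1.1000e-01  9.0040e+01] F [0.5 0.8 0.2] gap 85.4
shift mm [-0.4 -1.7  3.9] turn [ 0.0033 -0.0019  0.0007]
```

Call:
play_rows(deltas=[[[0,-0.002,0.003],[0.003,-0.002,0],0.15],[[0,0,0],[0,0,0],0.3],[[0,0,0],[0,0,0],0.42],[[0,0,0],[0,0,0],0.5],[[0,0,0],[0,0,0],0.6],[[0,0,0],[0,0,0],1],[[0,0,0],[0,0,0],1]])

```text
time: 31.1
tool_pos: [459.1, 286.2, 26.5]
tcp_rot: [179.9, -0.0, 90.0]
ft_force: [-0.2, -0.6, -0.4]
finger_gap: 43.0
```

```bash
python3 h.py 647 -158.5 200
```

```text
t 31.1 pos [459.1 286.2  26.5] rot [ 1.7993e+02 -2.0000e-02  9.0040e+01] F [-0.2 -0.6 -0.4] gap 43.0
shift mm [-444.7  187.8 -173.5] turn [ 0.0013 -0.0004  0.0006]
```

Call:
play_rows(deltas=[[[0,0,-0.005],[0,0,0],1],[[0,0,-0.015],[0,0,0],1],[[0,0,-0.027],[0,0,0],1],[[0,0,-0.035],[0,0,0],1],[[0,0,-0.035],[0,0,0],1],[[0,0,-0.035],[0,0,0],1],[[0,0,-0.02],[0,0,0],1],[[0,0,-0.005],[0,0,0],1]])

```text
time: 32.1
tool_pos: [458.9, 286.0, 215.6]
tcp_rot: [179.7, -0.1, 90.0]
ft_force: [-0.4, -0.1, -0.2]
finger_gap: 43.2
```

```bash
python3 h.py 647 -158.5 200
```

```text
t 32.1 pos [458.9 286.  215.6] rot [ 1.7974e+02 -1.0000e-01  9.0030e+01] F [-0.4 -0.1 -0.2] gap 43.2
shift mm [-444.6  187.8   15.6] turn [ 0.0045 -0.0018  0.0005]
```

Call:
play_rows(deltas=[[[-0.02,0,0],[0.004,-0.002,0],1],[[-0.04,0,0],[0,0,0],1],[[-0.05,0,-0.003],[0,0,0],1],[[-0.05,0,-0.003],[0,0,0],1],[[-0.05,0.01,-0.003],[0,0,0],1],[[-0.05,0.02,-0.003],[0,0,0],1],[[-0.05,0.03,-0.003],[0,0,0],1],[[-0.045,0.03,-0.003],[0,0,0],1]])

```text
time: 33.1
tool_pos: [543.5, -83.1, 226.1]
tcp_rot: [-179.3, 0.1, 90.3]
ft_force: [1.0, -0.1, 0.6]
finger_gap: 43.1
```

```bash
python3 h.py 647 -158.5 200
```

```text
t 33.1 pos [543.5 -83.1 226.1] rot [-1.7931e+02  1.2000e-01  9.0280e+01] F [ 1.  -0.1  0.6] gap 43.1
shift mm [-75.8 103.5  25. ] turn [-0.012   0.0022  0.0049]
```

Call:
play_rows(deltas=[[[-0.02,0.03,0.002],[-0.012,0.002,0.005],1],[[-0.018,0.028,0.003],[0,0,0],1],[[-0.016,0.022,0.003],[0,0,0],1],[[-0.01,0.013,0.003],[0,0,0],1],[[-0.005,0.005,0],[0,0,0],1],[[0,0,0],[0,0,0],1],[[0,0,0],[0,0,0],1]])

```text
time: 33.98
tool_pos: [636.4, -163.8, 205.0]
tcp_rot: [-179.1, -0.1, 89.5]
ft_force: [-0.4, -0.0, -1.2]
finger_gap: 43.1
```

```bash
python3 h.py 647 -158.5 42.5
```

```text
t 33.98 pos [ 636.4 -163.8  205. ] rot [-1.7912e+02 -1.4000e-01  8.9480e+01] F [-0.4 -0.  -1.2] gap 43.1
shift mm [  5.   13.1 162.4] turn [-0.0153 -0.0024 -0.0091]
```

Call:
play_rows(deltas=[[[0.004,0.01,0.01],[-0.015,-0.002,-0.009],1],[[0,0,0.025],[0,0,0],1],[[0,0,0.025],[0,0,0],1],[[0,0,0.025],[0,0,0],1],[[0,0,0.025],[0,0,0],1],[[0,0,0.015],[0,0,0],1],[[0,0,0],[0,0,0],1],[[0,0,0],[0,0,0],1]])

```text
time: 34.98
tool_pos: [649.3, -154.7, 76.6]
tcp_rot: [179.5, 0.0, 90.4]
ft_force: [0.4, -0.4, -0.7]
finger_gap: 43.2
```

```bash
python3 h.py 647 -158.5 42.5
```

```text
t 34.98 pos [ 649.3 -154.7   76.6] rot [1.7955e+02 1.0000e-02 9.0420e+01] F [ 0.4 -0.4 -0.7] gap 43.2
shift mm [-3.8 -2.6 34. ] turn [0.0079 0.0002 0.0073]
```

Call:
play_rows(deltas=[[[-0.003,-0.002,0.01],[0.008,0,0.007],1],[[0,0,0.01],[0,0,0],1],[[0,0,0.009],[0,0,0],1],[[0,0,0.002],[0,0,0],1],[[0,0,0],[0,0,0],1],[[0,0,0],[0,0,0],1]])

```text
time: 35.72
tool_pos: [648.8, -158.6, 45.7]
tcp_rot: [179.8, 0.1, 90.0]
ft_force: [-0.1, -0.2, -1.6]
finger_gap: 42.9
```

```bash
python3 h.py 647 -158.5 42.5
```

```text
t 35.73 pos [ 648.8 -158.6   45.7] rot [1.7984e+02 7.0000e-02 8.9980e+01] F [-0.1 -0.2 -1.6] gap 42.9
shift mm [ 0.1 -1.8  3.2] turn [ 0.0027  0.0013 -0.0004]
```

Call:
play_rows(deltas=[[[0,-0.002,0.0025],[0.003,0.001,0],1],[[0,0,0.0015],[0,0,0],1],[[0,0,0.001],[0,0,0],1]])

```text
time: 36.1
tool_pos: [647.0, -158.7, 42.5]
tcp_rot: [180.0, 0.0, 90.0]
ft_force: [-5.2, 1.8, 9.3]
finger_gap: 43.2
```

```bash
python3 h.py 647 -158.5 42.5
```

```text
t 36.1 pos [ 647.  -158.7   42.5] rot [1.7998e+02 4.0000e-02 8.9980e+01] F [-5.2  1.8  9.3] gap 43.2
shift mm [ 0.2 -0.  -0. ] turn [ 0.0003  0.0006 -0.0004]
```

Call:
play_rows(deltas=[[[0,0,0],[0,0,0],0.42],[[0,0,0],[0,0,0],0.25],[[0,0,0],[0,0,0],0],[[0,0,0],[0,0,0],0]])

```text
time: 36.6
tool_pos: [647.6, -158.9, 43.0]
tcp_rot: [179.9, 0.1, 90.0]
ft_force: [0.3, -0.1, -0.3]
finger_gap: 85.3
```

Call:
play_rows(deltas=[[[0,0,-0.01],[0,0,0],0],[[0,0,-0.03],[0,0,0],0],[[0,0,-0.045],[0,0,0],0],[[0,0,-0.05],[0,0,0],0],[[0,-0.01,-0.04],[0,0,0],0],[[0,-0.04,-0.01],[0,0,0],0],[[-0.01,-0.05,0],[0,0,0],0],[[-0.02,-0.05,0],[0,0,0],0]])

```text
time: 37.6
tool_pos: [496.5, -188.3, 239.3]
tcp_rot: [179.6, 0.2, 90.2]
ft_force: [-0.5, 0.2, 0.9]
finger_gap: 85.4
```

Call:
play_rows(deltas=[[[-0.03,-0.04,0],[0,0,0],0],[[-0.04,-0.03,0],[0,0,0],0],[[-0.03,-0.02,0],[0,0,0],0],[[0,0,0],[0,0,0],0],[[0,0,0],[0,0,0],0]])

```text
time: 38.22
tool_pos: [402.0, -292.1, 244.4]
tcp_rot: [179.2, 0.5, 90.1]
ft_force: [0.5, -0.1, -0.2]
finger_gap: 85.5
```

```bash
python3 - <<'E'
from h import *
s=r.sense();print(s["time"],s["tool_pos"])
t=eyes.snapshot("top")[:,:,::-1].copy();sc=eyes.snapshot("scene")[:,:,::-1].copy()
topjar(t,136,31,np.array([652,137]));topjar(t,116,28,np.array([650,39]));topjar(t,96,25,np.array([649,-60]));topjar(t,76,22,np.array([647,-158]))
topjar(t,52,23,np.array([484,-195]))
cv2.imwrite("pics/m4.png",np.vstack([cv2.resize(t[130:260,130:420],(512,230)),cv2.resize(sc[150:320,50:350],(512,290))]))
E
```

```text
38.225 [ 402.03419911 -292.05251985  244.35135579]
top 136 width 59.3 exp 62 ctr [652.7 135.1]
top 116 width 54.2 exp 56 ctr [650.3  37.9]
top 96 width 49.1 exp 50 ctr [649.4 -60. ]
top 76 width 42.8 exp 44 ctr [ 647.4 -158.3]
top 52 width 45.7 exp 46 ctr [ 484.4 -195.9]
```

View pics/m4.png

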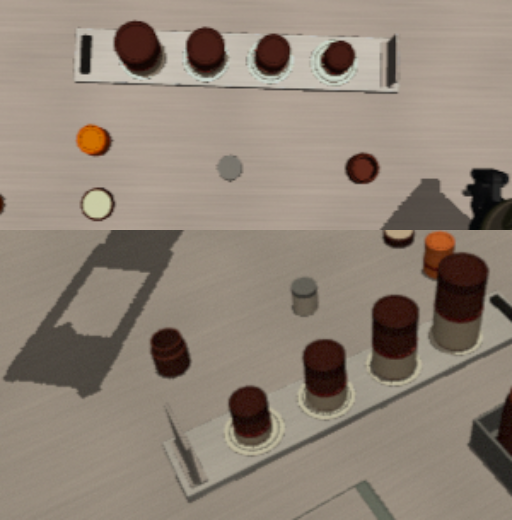

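```bash
python3 -c "
from bench import r
print(r.hand_in())"
```

```text
the job is handed in; nothing more can be done
None
```

All four capped jars stand upright on the ledge pads in order of size, and I handed the job in at about 38 s of the 112 s limit. From the stop plate, which is at the robot's right, they run jar_1 on pad_4, jar_2 on pad_3, jar_3 on pad_2 and jar_4 on pad_1.

**Last checks:** the final top view puts each jar close to its pad centre. The scene view shows all four upright, with the arm clear of everything.

| Jar | Pad | Measured offset from pad centre |
|---|---|---|
| jar_1 | pad_4 | about 0.6 mm |
| jar_2 | pad_3 | about 1 mm |
| jar_3 | pad_2 | about 0.8 mm |
| jar_4 | pad_1 | about 2 mm towards pad_2 |

The open jar measured (484.4, −195.9) at the end, against (484.3, −195.7) to (482.9, −189.0) at the start for the heights I tried. At its 52 mm height that is about 3 mm or less, so I read it as unmoved; the arm never went down near it.

**Disagreements:** the wrist and top cameras differed by 2–4 mm on where the jars stood before pickup. I went mostly by the top view, and the placed positions agreed with that. The 2 mm on jar_4 is no larger than the calibration error, so I left it.

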